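# Level a pipe-roller bed and lay the pipe

### The arm

A 6-joint arm with a two-finger parallel gripper is mounted at the origin on a cart in front of the work surface, level with it; the furniture and walls round the work are solid. World frame = base frame: x ahead of the robot, y to its left, z up, the work surface at z = 0. Lengths are in mm, angles in rad, forces in N, time in s.
With the tool pointing down it reaches from about 275 to 725 mm from the base axis. Payload 15.9 kg.
Tool frame: the origin (TCP) lies at the very end of the fingers, on their centre line; the grasp point (between the pads) lies 19 mm behind it; z points along the fingers, y is the line along which they close (so a half turn about z gives the same grasp; the last joint's range is limited). The gripper opens to 85 mm and grips with 20 to 120 N. Pads are 22 mm wide; open, the fingers measure 114 mm over their backs; the gripper's body (76 mm by 85 mm) begins 54 mm behind the grasp point. The pads swing forward as they close: fully open they stand 13 mm farther back than shut.
Start: joints at [1.198, 0.213, -0.034, 1.323, 0, 1.571], TCP at [182.105, 465.643, 231.306] pointing down, gripper open.
Joint ranges: [-2.98, 2.98], [-0.74, 1.72], [-1.14, 1.35], [-2.1, 2.04], [-1.57, 1.44], [-3.14, 3.14]. Speed limits (rad/s): [1.89, 1.89, 2.39, 2.57, 3.14, 3.14].

### API

Orientations are given as [roll, pitch, yaw] about the fixed x, y, z axes, in that order (R = Rz(yaw) Ry(pitch) Rx(roll)).
In Python, from rig import * gives the robot as it stands.
- The arm moves only by the tool play_rows, never from a script. Its argument "moves" is a list that holds one entry, the list of rows, each a list of 7 numbers: the shift along the tool's x, y, z normalised to -1 to 1, where 1 is 0.5 m, then the turn, a rotation vector about the tool's x, y, z normalised to -1 to 1, where 1 is 2 rad, then the opening, from -1 (shut) to 1 (fully open). In form: [[[dx, dy, dz, ax, ay, az, hand], ...]]. A call has 1 to 20 rows; each row is the pose to reach, as a shift and turn from the pose commanded when the call began, along the tool's axes at that moment; what a row does not reach only later rows make up. A row lasts 1/10 s, in which the tool goes at most 50 mm and 8.59 degrees, less where a joint would pass 70% of its speed; a pose out of reach is approached as far as the arm can. A call with a number of a shift or a turn outside -1 to 1 is refused whole. A call with a gripper value outside its range is refused whole. The fingers move at their own pace and stop on an object; the grip force is fixed at half the most. Time passes only in rows, so rows that repeat a pose let the fingers close. It gives the time, the measured TCP pose, the force, the opening and the grip force at its end, in the units of the state.
- observe(): the state, without advancing time (a new reading comes with each control period).
- grab_frame(name): name is "scene" or "top" or "wrist"; returns a dict with "frame" (400x640x3 uint8, blue, green, red), "depth" (400x640 float32, mm along the optical axis (not along the pixel's ray), 0 where there is no reading), "vertical_fov" (degrees; the focal length in pixels is half the picture's height over the tangent of half this angle, whatever the lens; pixels are square), "cx", "cy" (the principal point, pixels), "origin" and "rotation" of the camera in the world. Camera axes: x right, y up, looking along -z (the intrinsics and any distortion apply to the point x, -y, -z); pixel columns grow to the right and rows downward; lengths in mm; the calibration is good to about 2 mm. The wrist camera is an equidistant fisheye: a pixel r from the principal point sees the ray r / f radians off the axis. A picture is of the moment at which its call begins.
- sign_off(): hands the job in; it is judged then, once.
The state is a dict: "clock": time; "q": joint angles; "qd": joint speeds; "effort": joint torques, N m; "eef_pos": TCP position; "eef_rot": TCP orientation; "ft_force": force on the tool from outside, world axes, zero at the start; "moment": the same for the moment, N m; "grip_width": finger opening in mm; "grip_force": force on a finger pad.
Only numpy, scipy, OpenCV 4.12 (cv2) and the standard library are available. Lean on these libraries where they do the work, as an engineer would, in place of code of your own. Each camera call takes 0.05 s, during which the arm holds its last target. There are 200 camera calls.

### The job

The three rollers of this pipe bed were dropped onto the wrong V-stands, so a pipe would rock on them. Change them round, with the wooden cradle as a place to park one, so that the largest roller sits on the lowest stand, the middle-sized one on the stand of middle height and the smallest on the tallest, each with both axle ends down in the notches. Then lay the loose pipe lengthwise in the grooves so that it bears on all three rollers and reaches past the outer ones at both ends, and do not knock over the oil can.

Things in the scene. Friction and masses are not known exactly. Their poses are not given: they have to be found in the camera images.
- large_roller: The largest of three black plastic rollers. Body 64 mm across at the rims, 56 mm long, with a shallow V groove round its middle: 56 mm across at the bottom (mid-length), 64 mm at 16 mm to either side. Steel axle 10 mm thick, 116 mm long in all. Origin at its centre, x along the axle (any turn about x). About 0.42 kg. Grip it across the groove. It rolls if set on the bare table.
- medium_roller: The middle-sized of three black plastic rollers. Body 46 mm across at the rims, 56 mm long, with a shallow V groove round its middle: 38 mm across at the bottom (mid-length), 46 mm at 16 mm to either side. Steel axle 10 mm thick, 116 mm long in all. Origin at its centre, x along the axle (any turn about x). About 0.26 kg. Grip it across the groove. It rolls if set on the bare table.
- small_roller: The smallest of three black plastic rollers. Body 28 mm across at the rims, 56 mm long, with a shallow V groove round its middle: 20 mm across at the bottom (mid-length), 28 mm at 16 mm to either side. Steel axle 10 mm thick, 116 mm long in all. Origin at its centre, x along the axle (any turn about x). About 0.14 kg. Grip it across the groove. It rolls if set on the bare table.
- low_stand: The lowest of three grey V-stands, fixed 115 mm apart in a row, any order, on a steel bed. No packing plate under its foot. Two cheeks, 78 mm apart inside, have open V-notches 16 mm deep, 32 mm wide, for the axle ends. Origin: centre of its underside; x along the axle, y along the row. Seated axle centre 46 mm, cheek peaks 55 mm above the origin. Starts with the small roller.
- mid_stand: The middle of three grey V-stands, fixed 115 mm apart in a row, any order, on a steel bed. One 9 mm packing plate under its foot. Two cheeks, 78 mm apart inside, have open V-notches 16 mm deep, 32 mm wide, for the axle ends. Origin: centre of its underside; x along the axle, y along the row. Seated axle centre 55 mm, cheek peaks 64 mm above the origin. Starts with the large roller.
- tall_stand: The tallest of three grey V-stands, fixed 115 mm apart in a row, any order, on a steel bed. Two stepped 9 mm packing plates under its foot. Two cheeks, 78 mm apart inside, have open V-notches 16 mm deep, 32 mm wide, for the axle ends. Origin: centre of its underside; x along the axle, y along the row. Seated axle centre 64 mm, cheek peaks 73 mm above the origin. Starts with the medium roller.
- cradle: Wooden cradle, fixed on the table left or right of the bed, empty at the start: baseboard 124 x 84 x 16 mm with two upright boards, 78 mm apart inside, with the same V-notches (16 mm deep, 32 mm wide) for a roller's axle ends. Origin: centre of its underside; x along the axle it holds. Parked axle centre 60 mm, board peaks 69 mm above the origin.
- pipe: Plain steel pipe, 34 mm across, 310 mm long, 0.35 kg, lying on the table in front of the bed. Origin at its centre (17 mm above the table), y along it. Laid on the rightly placed rollers it is level, centre line 91 to 92 mm above the origin of low_stand; roller rims are then 13 mm below the centre line: over a roller, fingertips must stay above them (grip high).
- oil_can: Red pump oil can with a thin bent spout, 69 x 102 mm, body 92 mm, spout 156 mm high, standing loose on the other side of the bed from the cradle. Origin: centre of its underside, z up. Not part of the work; it must stay standing.

How it is judged:
By the outcome, as a careful person would: the job done as asked, in the order asked, and still so for the second after the job is handed in, with the robot touching nothing.
It also fails if it takes over 109 s, if anything falls off the work surface, if the arm or the gripper's body presses on something with over 40 N, if the wrist force passes 120 N, or if a joint passes its speed limit or range.

## Working session

There is one attempt and no reset: what is moved stays moved. The work goes in short steps, Python scripts to look and compute and a tool call to move; the robot and the scene stay as the last step left them, time stands still between calls to the robot, and variables do not carry over. Pictures are saved under pics/ and viewed, at most 14 in all, crops included, and the job is handed in when it is done.

Besides the shell and the picture viewer there is one more tool, called after ">>>" as name([rows], argument=value, ...), one row to a line, values as JSON. play_rows: Moves the arm, as the interface text tells. Scaled input: -1 to 1 covers 0.5 m each way for a shift and 2 rad each way for a turn. Its arguments: {"type":"object","properties":{"moves":{"type":"array"}},"required":["moves"]}

```bash
mkdir -p pics; ls
cat > h.py <<'E'
from rig import *
import numpy as np, cv2
def cam(n):
    d=grab_frame(n); return d
def pts(d):
    f=200/np.tan(np.radians(d["vertical_fov"])/2)
    v,u=np.mgrid[0:400,0:640]; z=d["depth"]
    P=np.stack([(u-d["cx"])/f*z,-(v-d["cy"])/f*z,-z],-1)
    return P@np.array(d["rotation"]).T+np.array(d["origin"])
E
python3 - <<'E'
from h import *
o=observe(); print(o)
for n in ("scene","top"):
    d=cam(n); cv2.imwrite(f"pics/{n}0.png",d["frame"]); np.save(f"pics/{n}0.npy",pts(d)); print(n,d["vertical_fov"],d["origin"],d["rotation"])
E
```

```text
pics
{'clock': 0.0, 'q': array([ 1.19798230e+00,  2.13371225e-01, -3.50106417e-02,  1.32351250e+00,
        8.21951935e-06,  1.57084361e+00]), 'qd': array([-1.37591410e-03,  2.27040587e-05,  1.86090332e-03, -5.23499634e-04,
        1.65282006e-04,  4.59693290e-04]), 'effort': array([ 2.34819645e-04, -6.86163497e+01,  4.87121058e+01,  1.76168588e-02,
        8.60687419e-05,  1.39563565e-05]), 'eef_pos': array([181.99844527, 465.35243467, 230.82786532]), 'eef_rot': array([-3.14049461e+00, -8.16759825e-06,  2.76873134e+00]), 'ft_force': array([ 0.01096248, -0.68227255,  0.3756509 ]), 'moment': array([-0.00139794,  0.04933952,  0.03012496]), 'grip_force': 0.0, 'grip_width': 85.66730428498045}Traceback (most recent call last):
  File "<stdin>", line 4, in <module>
  File "h.py", line 9, in pts
    return P@np.array(d["rotation"]).T+np.array(d["origin"])
           ~~~~~~~~~~~~~~~~~~~~~~~~~~~^~~~~~~~~~~~~~~~~~~~~~
ValueError: operands could not be broadcast together with shapes (400,640) (3,)
```

```bash
sed -i 's/^import numpy.*/&\nfrom scipy.spatial.transform import Rotation as Ro/; s/np.array(d\["rotation"\]).T/Ro.from_euler("xyz",d["rotation"]).as_matrix().T/' h.py
python3 - <<'E'
from h import *
for n in ("scene","top"):
    d=cam(n); cv2.imwrite(f"pics/{n}0.png",d["frame"]); np.save(f"pics/{n}0.npy",pts(d)); print(n,d["vertical_fov"],d["origin"],d["rotation"])
E
```

```text
scene 54.56444424990927 [  -3.16242732 -801.00911403  503.65808109] [ 1.14818819  0.02555572 -0.59769107]
top 57.39494609982849 [ 375.8646269    -5.36556881 1014.05888814] [ 0.1661298   0.02279326 -1.58078711]
```

View pics/scene0.png

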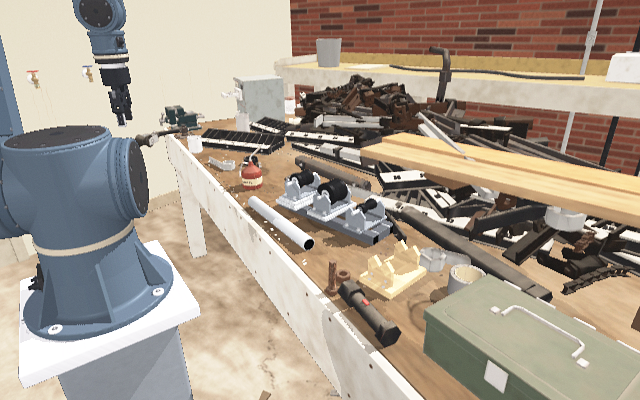

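View pics/top0.png

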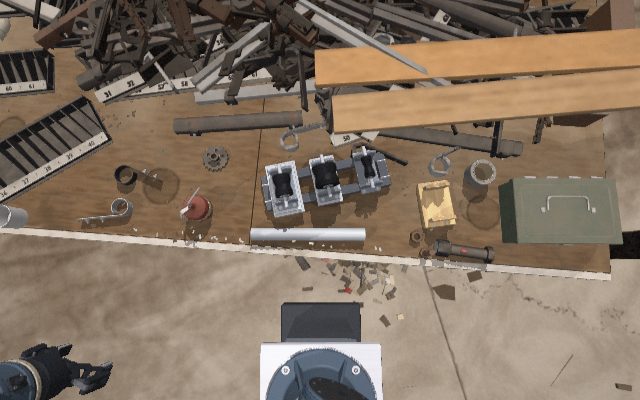

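Run:
```python
from h import *
P=np.load("pics/top0.npy"); im=cv2.imread("pics/top0.png")
c=cv2.resize(im[135:255,240:400],None,fx=5,fy=5,interpolation=cv2.INTER_CUBIC); cv2.imwrite("pics/c1.png",c)
c=cv2.resize(im[165:255,395:475],None,fx=6,fy=6,interpolation=cv2.INTER_CUBIC); cv2.imwrite("pics/c2.png",c)
print(P[150:225:5,270:390:8,2].round().astype(int))
for u,v in [(283,185),(325,180),(369,170),(436,205),(260,235),(360,235),(198,208)]: print(u,v,P[v,u].round())
```

```text
[[   4    1 1014    6    2    1   -2   -1    0    0   -2    2   30   70
    30]
 [   2    2    1    1    0   -2    0    1   -4    1    3   67   80   26
    24]
 [  -3   -2   -4   34    1   36   80   83    1   24   22   36   84   25
    26]
 [  33   94   51   37    1   32  111  108   98   23   23   32   78   32
    27]
 [  89   94   72   35   26   25  104  110   95   -1   -2   28   83   31
    23]
 [  55  111  107   42   24   22   99  108  101    0    0   34   76   77
    28]
 [  43  109  104   40   -1    1  102  112  107    0    2   30   32   29
    66]
 [  35  107  103   43   -1   -2   97   94   69   -1   28   27   73   73
    28]
 [  33  106  111   50   -2    0   40   42   84   24   25   26   29   28
    -2]
 [  34  108   90   47   25   26   74   46   37    8    0   -2    1    0
     1]
 [  24   95   92   73   35   25   35   40   31   36   -1   -2   -2   -2
    -2]
 [  28   48   92   52   31   -4   33    2    1    2    0   -3   -1    1
    -1]
 [  13   49   43   37   33    1   -3   -1   -2   -2   -3   -3   -1   -3
     2]
 [  -2   33    0   -2   -4   -1   -1    0    0    0   -4   -2   -3    2
    -2]
 [   2   -4    0    0    1   -2   -3    2    0    1    0    2    0    1
     2]]
283 185 [559.  88. 109.]
325 180 [570. -18. 111.]
369 170 [ 600. -133.   85.]
436 205 [ 516. -322.   16.]
260 235 [438. 157.  35.]
360 235 [ 435. -110.   34.]
198 208 [509. 316.  68.]
```

View pics/c1.png

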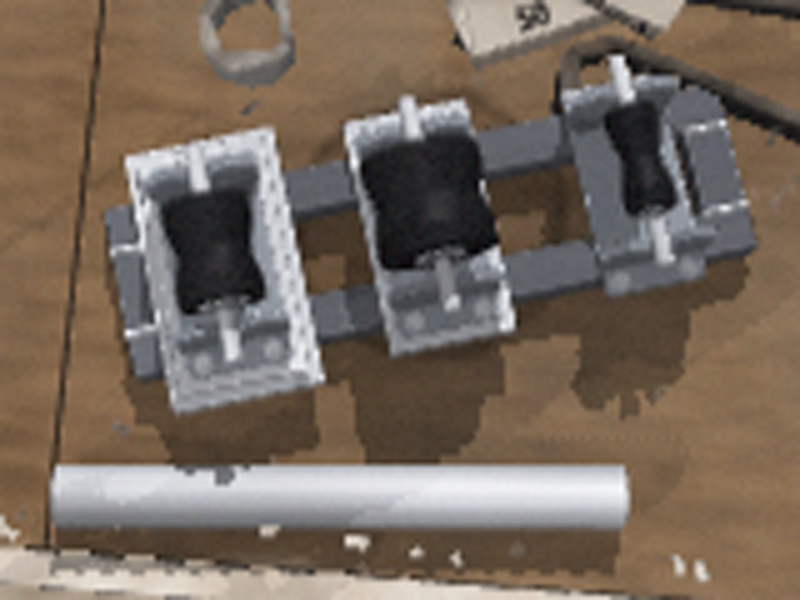

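View pics/c2.png

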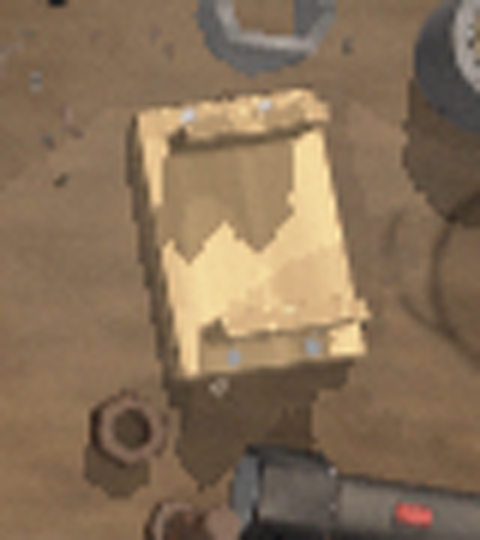

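```bash
cat >> h.py <<'E'
def ray(d,u,v,z):
    f=200/np.tan(np.radians(d["vertical_fov"])/2); o=np.array(d["origin"])
    r=Ro.from_euler("xyz",d["rotation"]).apply([(u-d["cx"])/f,-(v-d["cy"])/f,-1]); return o+r*(z-o[2])/r[2]
E
python3 - <<'E'
from h import *
d=cam("top"); P=np.load("pics/top0.npy")
for n,a,b,z in [("tall/M",(193,145),(238,360),88),("mid/L",(407,97),(452,308),79),("low/S",(617,58),(665,262),70)]:
    A,B=[ray(d,240+p[0]/5-.4,135+p[1]/5-.4,z+2) for p in(a,b)]
    D=A-B; print(n,((A+B)/2).round(1),np.linalg.norm(D).round(1),np.arctan2(D[1],D[0]).round(3))
for p in [(135,115),(180,380),(368,357)]: print("cr",ray(d,395+p[0]/6-.4,165+p[1]/6-.4,16).round(1))
for n in("top","scene"):
    Q=np.load(f"pics/{n}0.npy").reshape(-1,3)
    m=(abs(Q[:,0]-515)<75)&(abs(Q[:,1]+320)<55)
    for lo,hi in((11,22),(35,75)):
        q=Q[m&(Q[:,2]>lo)&(Q[:,2]<hi)]; r=cv2.minAreaRect(q[:,:2].astype(np.float32)); print(n,lo,len(q),q.mean(0).round(1),r,q[:,2].max())
    m=(abs(Q[:,0]-436)<30)&(abs(Q[:,1]-23)<180)&(Q[:,2]>22)&(Q[:,2]<45)
    q=Q[m]; print("pipe",q.mean(0).round(1),q.min(0).round(),q.max(0).round(),np.polyfit(q[:,1],q[:,0],1))
    m=(abs(Q[:,0]-565)<80)&(abs(Q[:,1]+20)<190)&(Q[:,2]>15)&(Q[:,2]<30); print("bed",np.median(Q[m,2]))
E
```

```text
tall/M [563.1  91.   90. ] 116.1 0.206
mid/L [589.9 -20.1  81. ] 115.4 0.189
low/S [ 613.3 -132.3   72. ] 113.3 0.19
cr [ 575.8 -274.3   16. ]
cr [ 453.4 -287.6   16. ]
cr [ 462.8 -372.6   16. ]
top 11 1135 [ 518.  -320.7   15.3] ((513.9393310546875, -311.81878662109375), (135.89991760253906, 109.34253692626953), 7.281962871551514) 21.675930380362956
top 35 229 [ 522.6 -319.3   57.3] ((521.3366088867188, -323.32891845703125), (98.62303161621094, 62.642578125), 7.04504919052124) 72.19809175384034
pipe [441.1  30.3  30. ] [ 425. -125.   22.] [458. 186.  39.] [1.21010314e-02 4.40720365e+02]
bed 24.767665254281383
scene 11 987 [ 512.9 -337.5   16.4] ((513.1714477539062, -313.85498046875), (133.76194763183594, 111.31501007080078), 7.645288944244385) 21.95878698200636
scene 35 717 [ 515.7 -329.7   51.2] ((520.259033203125, -326.0603332519531), (101.28386688232422, 62.695411682128906), 6.57023286819458) 69.11972206868137
pipe [434.2   4.   30.3] [ 422. -129.   22.] [453. 185.  37.] [9.28708790e-03 4.34211034e+02]
bed 25.260205874424855
```

```bash
cat >> h.py <<'E'
def plan(*W):
    "norm. rows for world targets (x,y,z,yaw) from the present pose, tool down"
    o=observe(); p=o["eef_pos"]; y=o["eef_rot"][2]; c,s=np.cos(y),np.sin(y)
    print("t",round(o["clock"],2),"at",p.round(1),"rot",o["eef_rot"].round(3),"w",round(o["grip_width"],1),"F",o["ft_force"].round(1))
    for w in W:
        d=np.array(w[:3])-p; t=(y-w[3]+np.pi)%(2*np.pi)-np.pi
        print(w,"->",(np.array([d[0]*c+d[1]*s,d[0]*s-d[1]*c,-d[2]])/500).round(3).tolist(),"az",round(t/2,3))
E
python3 - <<'E'
from h import *
plan((613,-132,200,.769),(613,-132,51,.21))
d=cam("top")
for p in[(51,495),(628,495)]: print(ray(d,240+p[0]/5-.4,135+p[1]/5-.4,20))
E
```

```text
t 0.2 at [182.  465.5 231. ] rot [-3.141 -0.     2.769] w 85.9 F [ 0.1 -0.1 -0.4]
(613, -132, 200, 0.769) -> [-1.238, -0.799, 0.062] az 1.0
(613, -132, 51, 0.21) -> [-1.238, -0.799, 0.36] az 1.279
[443.2581151  187.46258286  20.        ]
[ 439.65827676 -125.94930221   20.        ]
```

>>> play_rows([
  [[-0.92, -0.6, 0.04, 0, 0, 0.95, 1], [-0.92, -0.6, 0.04, 0, 0, 0.95, 1], [-0.92, -0.6, 0.04, 0, 0, 0.95, 1], [-0.92, -0.6, 0.04, 0, 0, 0.95, 1], [-0.92, -0.6, 0.04, 0, 0, 0.95, 1], [-0.92, -0.6, 0.04, 0, 0, 0.95, 1], [-0.92, -0.6, 0.04, 0, 0, 0.95, 1], [-0.92, -0.6, 0.04, 0, 0, 0.95, 1], [-0.92, -0.6, 0.04, 0, 0, 0.95, 1], [-0.92, -0.6, 0.04, 0, 0, 0.95, 1], [-0.92, -0.6, 0.04, 0, 0, 0.95, 1], [-0.92, -0.6, 0.04, 0, 0, 0.95, 1], [-0.92, -0.6, 0.04, 0, 0, 0.95, 1], [-0.92, -0.6, 0.04, 0, 0, 0.95, 1], [-0.92, -0.6, 0.04, 0, 0, 0.95, 1]],
])

```text
clock: 1.75
eef_pos: [501.2, 18.8, 211.3]
eef_rot: [-3.142, 0.0, 0.872]
ft_force: [-1.0, -0.9, -0.2]
grip_width: 85.5
grip_force: 0.0
```

Run:
```python
from h import *
plan((613,-132,150,.21),(613,-132,51,.21))
```

```text
t 1.75 at [501.2  18.8 211.3] rot [-3.142  0.     0.872] w 85.5 F [-1.  -0.9 -0.2]
(613, -132, 150, 0.21) -> [-0.087, 0.365, 0.123] az 0.331
(613, -132, 51, 0.21) -> [-0.087, 0.365, 0.321] az 0.331
```

>>> play_rows([
  [[-0.087, 0.365, 0.12, 0, 0, 0.331, 1], [-0.087, 0.365, 0.12, 0, 0, 0.331, 1], [-0.087, 0.365, 0.12, 0, 0, 0.331, 1], [-0.087, 0.365, 0.12, 0, 0, 0.331, 1], [-0.087, 0.365, 0.12, 0, 0, 0.331, 1], [-0.087, 0.365, 0.12, 0, 0, 0.331, 1], [-0.087, 0.365, 0.12, 0, 0, 0.331, 1]],
])

```text
clock: 2.45
eef_pos: [612.4, -131.7, 151.6]
eef_rot: [-3.142, -0.0, 0.211]
ft_force: [-1.1, 0.7, -0.2]
grip_width: 85.4
grip_force: 0.0
```

Run:
```python
from h import *
plan((613,-132,51,.21))
d=cam("wrist"); cv2.imwrite("pics/w1.png",d["frame"]); print({k:d[k] for k in d if k not in("frame","depth")})
```

```text
t 2.45 at [ 612.4 -131.7  151.6] rot [-3.142 -0.     0.211] w 85.4 F [-1.1  0.7 -0.2]
(613, -132, 51, 0.21) -> [0.001, 0.001, 0.201] az 0.001
{'vertical_fov': 65.70646984690485, 'cx': 321.34470366609156, 'cy': 198.609563428896, 'origin': array([ 696.03984478, -114.0998911 ,  294.84709922]), 'rotation': array([-3.32602141e-01, -2.48306742e-04, -1.35879127e+00])}
```

View pics/w1.png

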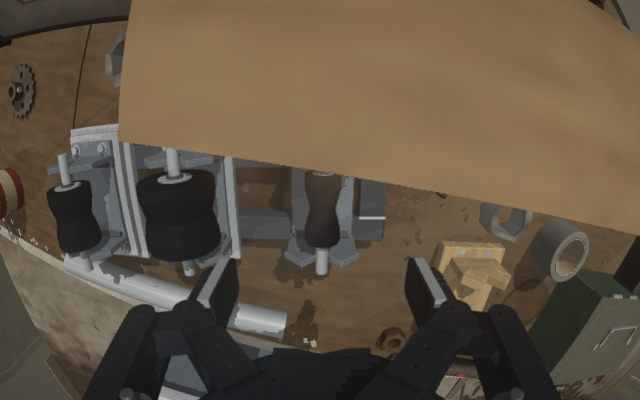

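Run:
```python
from h import *
P=np.load("pics/top0.npy")
for u in (330,350,370,400,440):
    print(u,[tuple(P[v,u].round().astype(int)) for v in range(60,150,8)])
Q=np.load("pics/scene0.npy").reshape(-1,3)
m=(abs(Q[:,1]+130)<15)&(Q[:,0]>600)&(Q[:,0]<900)
print(np.unique((Q[m]/20).round()[:,[0,2]]*20,axis=0).tolist())
```

```text
330 [(np.int64(850), np.int64(-34), np.int64(194)), (np.int64(828), np.int64(-33), np.int64(195)), (np.int64(807), np.int64(-33), np.int64(195)), (np.int64(788), np.int64(-33), np.int64(191)), (np.int64(782), np.int64(-33), np.int64(162)), (np.int64(760), np.int64(-33), np.int64(165)), (np.int64(740), np.int64(-33), np.int64(162)), (np.int64(720), np.int64(-32), np.int64(160)), (np.int64(702), np.int64(-32), np.int64(153)), (np.int64(685), np.int64(-32), np.int64(142)), (np.int64(711), np.int64(-36), np.int64(1)), (np.int64(688), np.int64(-36), np.int64(-3))]
350 [(np.int64(847), np.int64(-82), np.int64(196)), (np.int64(826), np.int64(-82), np.int64(196)), (np.int64(806), np.int64(-81), np.int64(195)), (np.int64(789), np.int64(-81), np.int64(187)), (np.int64(807), np.int64(-88), np.int64(106)), (np.int64(746), np.int64(-80), np.int64(194)), (np.int64(725), np.int64(-79), np.int64(196)), (np.int64(705), np.int64(-78), np.int64(195)), (np.int64(685), np.int64(-78), np.int64(195)), (np.int64(671), np.int64(-79), np.int64(179)), (np.int64(698), np.int64(-90), np.int64(38)), (np.int64(688
[... 2049 characters left out ...]
0.0], [680.0, 120.0], [680.0, 140.0], [680.0, 180.0], [680.0, 200.0], [700.0, 20.0], [700.0, 40.0], [700.0, 100.0], [700.0, 120.0], [700.0, 140.0], [700.0, 200.0], [720.0, 0.0], [720.0, 20.0], [720.0, 40.0], [720.0, 140.0], [720.0, 200.0], [740.0, 40.0], [740.0, 140.0], [740.0, 200.0], [760.0, 40.0], [760.0, 140.0], [760.0, 200.0], [780.0, 20.0], [780.0, 40.0], [780.0, 200.0], [800.0, 20.0], [800.0, 40.0], [800.0, 180.0], [800.0, 200.0], [820.0, 0.0], [820.0, 20.0], [820.0, 40.0], [820.0, 60.0], [820.0, 200.0], [840.0, 0.0], [840.0, 20.0], [840.0, 40.0], [840.0, 60.0], [840.0, 200.0], [860.0, 0.0], [860.0, 20.0], [860.0, 200.0], [880.0, 200.0], [880.0, 220.0], [900.0, 200.0], [900.0, 220.0]]
```

>>> play_rows([
  [[-0.04, 0, -0.05, 0, 0, 0.99, 1], [-0.04, 0, -0.05, 0, 0, 0.99, 1], [-0.04, 0, -0.05, 0, 0, 0.99, 1], [-0.04, 0, -0.05, 0, 0, 0.99, 1], [-0.04, 0, -0.05, 0, 0, 0.99, 1], [-0.04, 0, -0.05, 0, 0, 0.99, 1], [-0.04, 0, -0.05, 0, 0, 0.99, 1], [-0.04, 0, -0.05, 0, 0, 0.99, 1], [-0.04, 0, -0.05, 0, 0, 0.99, 1], [-0.04, 0, -0.05, 0, 0, 0.99, 1], [-0.04, 0, -0.05, 0, 0, 0.99, 1], [-0.04, 0, -0.05, 0, 0, 0.99, 1], [-0.04, 0, -0.05, 0, 0, 0.99, 1], [-0.04, 0, -0.05, 0, 0, 0.99, 1]],
])

```text
clock: 3.9
eef_pos: [475.4, -280.4, 178.1]
eef_rot: [-2.79, 0.113, -0.728]
ft_force: [-0.3, -0.0, -0.4]
grip_width: 85.6
grip_force: 0.0
```

Run:
```python
from h import *
plan((613,-132,150,-2.93),(613,-132,51,-2.93))
```

```text
t 3.9 at [ 475.4 -280.4  178.1] rot [-2.79   0.113 -0.728] w 85.6 F [-0.3 -0.  -0.4]
(613, -132, 150, -2.93) -> [0.008, -0.405, 0.056] az 1.101
(613, -132, 51, -2.93) -> [0.008, -0.405, 0.254] az 1.101
```

Run:
```python
from h import *
o=observe(); print(o["q"].round(3),o["qd"].round(3),o["effort"].round(2))
```

```text
[-0.731  0.423  0.066  1.328  0.351  3.138] [-0.379 -0.078 -0.17   0.027  0.15   0.003] [  5.3  -84.15  47.44   1.63   1.4   -0.  ]
```

```bash
cat >> h.py <<'E'
def plan3(*W):
    "general: targets (x,y,z,yaw[,pitch-lean])"
    o=observe(); R0=Ro.from_euler("xyz",o["eef_rot"])
    print("t",round(o["clock"],2),"at",o["eef_pos"].round(1),"rot",o["eef_rot"].round(3),"q",o["q"].round(2))
    for w in W:
        R1=Ro.from_euler("xyz",[np.pi,0,w[3]])
        print(w,"->",(R0.inv().apply(np.array(w[:3])-o["eef_pos"])/500).round(3).tolist(),((R0.inv()*R1).as_rotvec()/2).round(3).tolist())
E
python3 - <<'E'
from h import *
plan3((560,-132,200,.6))
E
```

```text
t 3.9 at [ 475.4 -280.4  178.1] rot [-2.79   0.113 -0.728] q [-0.73  0.42  0.07  1.33  0.35  3.14]
(560, -132, 200, 0.6) -> [-0.076, -0.326, 0.082] [-0.187, -0.069, -0.666]
```

>>> play_rows([
  [[-0.076, -0.326, 0.082, -0.187, -0.069, -0.666, 1], [-0.076, -0.326, 0.082, -0.187, -0.069, -0.666, 1], [-0.076, -0.326, 0.082, -0.187, -0.069, -0.666, 1], [-0.076, -0.326, 0.082, -0.187, -0.069, -0.666, 1], [-0.076, -0.326, 0.082, -0.187, -0.069, -0.666, 1], [-0.076, -0.326, 0.082, -0.187, -0.069, -0.666, 1], [-0.076, -0.326, 0.082, -0.187, -0.069, -0.666, 1], [-0.076, -0.326, 0.082, -0.187, -0.069, -0.666, 1], [-0.076, -0.326, 0.082, -0.187, -0.069, -0.666, 1], [-0.076, -0.326, 0.082, -0.187, -0.069, -0.666, 1], [-0.076, -0.326, 0.082, -0.187, -0.069, -0.666, 1]],
])

```text
clock: 5.0
eef_pos: [560.4, -131.2, 200.0]
eef_rot: [3.141, 0.001, 0.603]
ft_force: [0.0, -0.1, 0.3]
grip_width: 85.5
grip_force: 0.0
```

Run:
```python
from h import *
plan3((580,-132,200,2.4))
```

```text
t 5.0 at [ 560.4 -131.2  200. ] rot [3.141e+00 1.000e-03 6.030e-01] q [-0.23  0.38  0.11  1.3  -0.    2.31]
(580, -132, 200, 2.4) -> [0.031, 0.024, 0.0] [0.0, 0.001, -0.899]
```

Good, so the commanded pose follows the actual one. Turn by increasing yaw.

>>> play_rows([
  [[0.03, 0.024, 0, 0, 0, -0.9, 1], [0.03, 0.024, 0, 0, 0, -0.9, 1], [0.03, 0.024, 0, 0, 0, -0.9, 1], [0.03, 0.024, 0, 0, 0, -0.9, 1], [0.03, 0.024, 0, 0, 0, -0.9, 1], [0.03, 0.024, 0, 0, 0, -0.9, 1], [0.03, 0.024, 0, 0, 0, -0.9, 1], [0.03, 0.024, 0, 0, 0, -0.9, 1], [0.03, 0.024, 0, 0, 0, -0.9, 1], [0.03, 0.024, 0, 0, 0, -0.9, 1], [0.03, 0.024, 0, 0, 0, -0.9, 1], [0.03, 0.024, 0, 0, 0, -0.9, 1], [0.03, 0.024, 0, 0, 0, -0.9, 1], [0.03, 0.024, 0, 0, 0, -0.9, 1]],
])

```text
clock: 6.4
eef_pos: [579.6, -133.8, 199.3]
eef_rot: [-3.141, -0.001, 2.394]
ft_force: [0.1, -0.1, 1.2]
grip_width: 85.1
grip_force: 0.0
```

Run:
```python
from h import *
plan3((613,-132,120,-2.93),(613,-132,51,-2.93))
```

```text
t 6.4 at [ 579.6 -133.8  199.3] rot [-3.141e+00 -1.000e-03  2.394e+00] q [-0.23  0.42  0.17  1.32 -0.    0.52]
(613, -132, 120, -2.93) -> [-0.047, 0.048, 0.159] [-0.0, -0.0, -0.48]
(613, -132, 51, -2.93) -> [-0.047, 0.048, 0.297] [-0.0, -0.0, -0.48]
```

>>> play_rows([
  [[-0.047, 0.048, 0.05, 0, 0, -0.48, 1], [-0.047, 0.048, 0.05, 0, 0, -0.48, 1], [-0.047, 0.048, 0.05, 0, 0, -0.48, 1], [-0.047, 0.048, 0.05, 0, 0, -0.48, 1], [-0.047, 0.048, 0.05, 0, 0, -0.48, 1], [-0.047, 0.048, 0.05, 0, 0, -0.48, 1], [-0.047, 0.048, 0.05, 0, 0, -0.48, 1], [-0.047, 0.048, 0.16, 0, 0, -0.48, 1], [-0.047, 0.048, 0.16, 0, 0, -0.48, 1]],
])

```text
clock: 7.3
eef_pos: [610.1, -131.5, 114.3]
eef_rot: [3.139, -0.008, -2.929]
ft_force: [-0.4, 0.9, -0.4]
grip_width: 85.2
grip_force: 0.0
```

Run:
```python
from h import *
plan3((613,-132,51,-2.93))
d=cam("wrist"); cv2.imwrite("pics/w2.png",d["frame"])
d=cam("scene"); cv2.imwrite("pics/s2.png",cv2.resize(d["frame"][100:300,200:500],None,fx=2.6,fy=2.6))
```

```text
t 7.3 at [ 610.1 -131.5  114.3] rot [ 3.139 -0.008 -2.929] q [-0.21  0.52  0.11  1.17 -0.   -0.42]
(613, -132, 51, -2.93) -> [-0.006, -0.003, 0.127] [0.001, -0.004, 0.001]
```

View pics/w2.png

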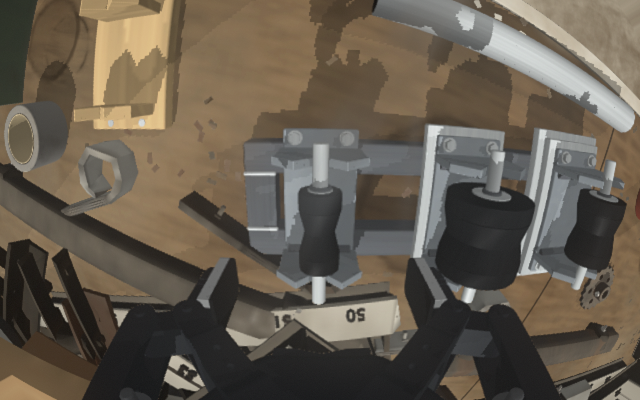

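View pics/s2.png

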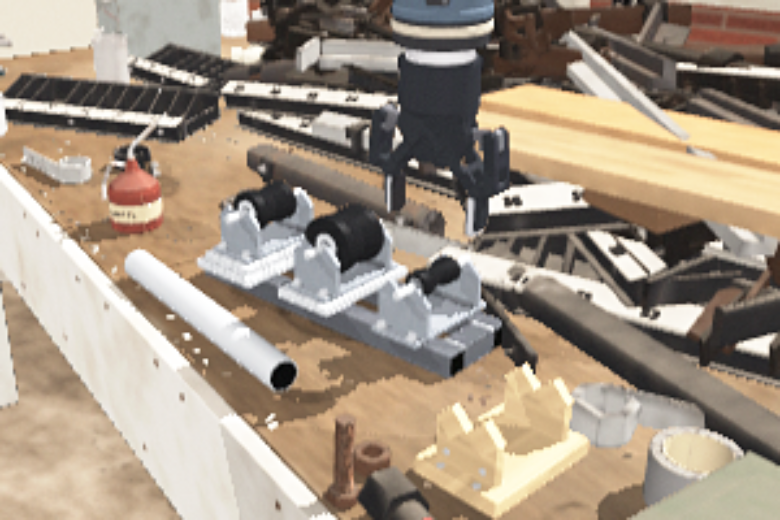

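```bash
cat >> h.py <<'E'
def fish(d,p):
    f=200/np.tan(np.radians(d["vertical_fov"])/2)
    c=Ro.from_euler("xyz",d["rotation"]).inv().apply(np.array(p)-d["origin"]); x,y,z=c[0],-c[1],-c[2]
    r=np.hypot(x,y); k=f*np.arctan2(r,z)/r; return np.array([d["cx"]+k*x,d["cy"]+k*y]).round(1)
E
python3 - <<'E'
from h import *
d=cam("wrist")
a=np.array([np.cos(.21),np.sin(.21),0])
for n,c in [("S",(613.3,-132.3,71)),("L",(589.9,-20.1,80)),("M",(563.1,91,89))]:
    c=np.array(c); print(n,[fish(d,c+k*a).tolist() for k in(-58,0,58)])
E
```

```text
S [[321.3, 138.3], [320.9, 224.8], [320.6, 294.4]]
L [[494.6, 148.1], [481.8, 228.7], [465.6, 295.2]]
M [[607.0, 157.6], [592.0, 224.6], [572.4, 283.1]]
```

Run:
```python
from h import *
plan3((616.5,-131.6,51,-2.93),(616.5,-131.6,140,-2.93))
```

```text
t 7.45 at [ 613.2 -132.2  120. ] rot [-3.141e+00 -2.000e-03 -2.927e+00] q [-0.21  0.52  0.12  1.17 -0.   -0.43]
(616.5, -131.6, 51, -2.93) -> [-0.007, -0.0, 0.138] [-0.0, -0.001, 0.002]
(616.5, -131.6, 140, -2.93) -> [-0.007, -0.0, -0.04] [-0.0, -0.001, 0.002]
```

>>> play_rows([
  [[-0.007, 0, 0.04, 0, 0, 0, 1], [-0.007, 0, 0.08, 0, 0, 0, 1], [-0.007, 0, 0.11, 0, 0, 0, 1], [-0.007, 0, 0.13, 0, 0, 0, 1], [-0.007, 0, 0.138, 0, 0, 0, 1], [-0.007, 0, 0.138, 0, 0, 0, -1], [-0.007, 0, 0.138, 0, 0, 0, -1], [-0.007, 0, 0.138, 0, 0, 0, -1], [-0.007, 0, 0.138, 0, 0, 0, -1], [-0.007, 0, 0.138, 0, 0, 0, -1], [-0.007, 0, 0.138, 0, 0, 0, -1], [-0.007, 0, 0.138, 0, 0, 0, -1], [-0.007, 0, 0.138, 0, 0, 0, -1]],
])

```text
clock: 8.75
eef_pos: [616.9, -131.7, 50.7]
eef_rot: [-3.141, -0.0, -2.925]
ft_force: [-0.6, -1.2, 5.7]
grip_width: 23.5
grip_force: 56.7
```

Run:
```python
from h import *
print(observe()["grip_width"],observe()["grip_force"])
C=(522,-325)
plan3((616.5,-131.6,130,-2.93),(C[0],C[1],130,.115-np.pi),(C[0],C[1],60-20,.115-np.pi))
```

```text
23.52827634836078 56.71621367225441
t 8.75 at [ 616.9 -131.7   50.7] rot [-3.141 -0.    -2.925] q [-0.21  0.57  0.02  1.02 -0.   -0.43]
(616.5, -131.6, 130, -2.93) -> [0.001, 0.0, -0.159] [-0.0, -0.0, 0.002]
(522, -325, 130, -3.026592653589793) -> [0.269, -0.337, -0.158] [-0.0, -0.0, 0.051]
(522, -325, 40, -3.026592653589793) -> [0.268, -0.337, 0.022] [-0.0, -0.0, 0.051]
```

>>> play_rows([
  [[0, 0, -0.05, 0, 0, 0, -1], [0, 0, -0.1, 0, 0, 0, -1], [0, 0, -0.15, 0, 0, 0, -1], [0.05, -0.06, -0.158, 0, 0, 0.01, -1], [0.1, -0.125, -0.158, 0, 0, 0.02, -1], [0.15, -0.19, -0.158, 0, 0, 0.03, -1], [0.2, -0.25, -0.158, 0, 0, 0.04, -1], [0.24, -0.3, -0.158, 0, 0, 0.05, -1], [0.268, -0.337, -0.158, 0, 0, 0.051, -1], [0.268, -0.337, -0.1, 0, 0, 0.051, -1], [0.268, -0.337, -0.07, 0, 0, 0.051, -1], [0.268, -0.337, -0.07, 0, 0, 0.051, -1], [0.268, -0.337, -0.07, 0, 0, 0.051, -1]],
])

```text
clock: 10.05
eef_pos: [521.8, -324.8, 85.7]
eef_rot: [-3.141, -0.002, -3.027]
ft_force: [0.2, 0.3, -0.7]
grip_width: 23.3
grip_force: 57.3
```

Run:
```python
from h import *
C=(522,-325)
plan3((C[0],C[1],60-20,.115-np.pi))
d=cam("wrist"); cv2.imwrite("pics/w3.png",d["frame"])
a=np.array([np.cos(.115),np.sin(.115),0]);b=np.array([-a[1],a[0],0])
c=np.array([522,-325,16.])
print([fish(d,c+i*62*a+j*42*b).tolist() for i in(-1,1) for j in(-1,1)])
```

```text
t 10.05 at [ 521.8 -324.8   85.7] rot [-3.141e+00 -2.000e-03 -3.027e+00] q [-0.56  0.51  0.02  1.08 -0.   -0.67]
(522, -325, 40, -3.026592653589793) -> [-0.0, -0.0, 0.091] [-0.0, -0.001, -0.0]
[[260.9, 127.4], [382.0, 127.5], [270.8, 280.3], [372.0, 280.4]]
```

View pics/w3.png

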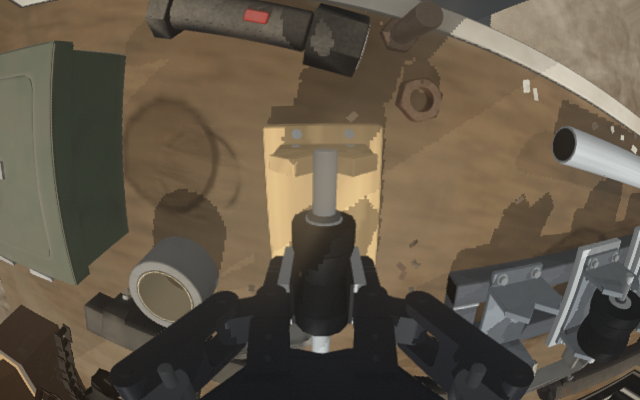

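>>> play_rows([
  [[0, 0, 0.03, 0, 0, 0, -1], [0, 0, 0.055, 0, 0, 0, -1], [0, 0, 0.075, 0, 0, 0, -1], [0, 0, 0.085, 0, 0, 0, -1], [0, 0, 0.091, 0, 0, 0, -1], [0, 0, 0.091, 0, 0, 0, -1], [0, 0, 0.091, 0, 0, 0, 0], [0, 0, 0.091, 0, 0, 0, 0], [0, 0, 0.091, 0, 0, 0, 0], [0, 0, 0.091, 0, 0, 0, 0], [0, 0, 0.04, 0, 0, 0, 0.5], [0, 0, -0.04, 0, 0, 0, 1], [0, 0, -0.1, 0, 0, 0, 1], [0, 0, -0.14, 0, 0, 0, 1], [0, 0, -0.14, 0, 0, 0, 1]],
])

```text
clock: 11.6
eef_pos: [523.2, -325.6, 158.3]
eef_rot: [-3.138, 0.002, -3.027]
ft_force: [0.7, -0.0, -0.1]
grip_width: 85.5
grip_force: 0.0
```

Run:
```python
from h import *
plan3((593.3,-19.4,155,-2.93),(593.3,-19.4,56,-2.93))
d=cam("wrist"); cv2.imwrite("pics/w4.png",cv2.resize(d["frame"][60:400,200:450],None,fx=1.5,fy=1.5))
```

```text
t 11.6 at [ 523.2 -325.6  158.3] rot [-3.138e+00  2.000e-03 -3.027e+00] q [-0.56  0.47  0.15  1.24 -0.   -0.67]
(593.3, -19.4, 155, -2.93) -> [-0.209, 0.592, 0.005] [-0.002, 0.001, -0.048]
(593.3, -19.4, 56, -2.93) -> [-0.209, 0.593, 0.203] [-0.002, 0.001, -0.048]
```

View pics/w4.png

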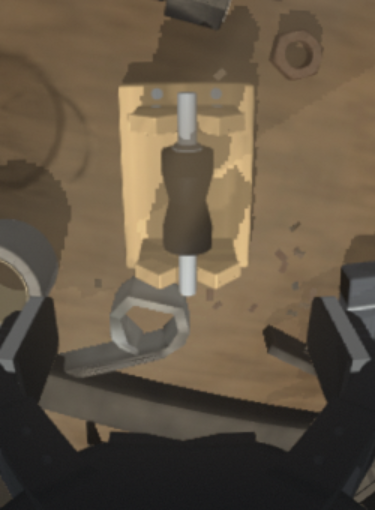

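>>> play_rows([
  [[-0.05, 0.09, 0, 0, 0, -0.01, 1], [-0.1, 0.19, 0, 0, 0, -0.02, 1], [-0.13, 0.28, 0, 0, 0, -0.03, 1], [-0.15, 0.37, 0, 0, 0, -0.04, 1], [-0.18, 0.46, 0, 0, 0, -0.048, 1], [-0.2, 0.55, 0, 0, 0, -0.048, 1], [-0.209, 0.592, 0, 0, 0, -0.048, 1], [-0.209, 0.592, 0.005, 0, 0, -0.048, 1], [-0.209, 0.592, 0.005, 0, 0, -0.048, 1], [-0.209, 0.592, 0.005, 0, 0, -0.048, 1]],
])

```text
clock: 12.65
eef_pos: [591.5, -19.7, 151.8]
eef_rot: [-3.141, -0.003, -2.932]
ft_force: [0.0, 0.2, 1.0]
grip_width: 85.4
grip_force: 0.0
```

Run:
```python
from h import *
plan3((593.3,-19.4,56,-2.93))
d=cam("wrist"); cv2.imwrite("pics/w5.png",d["frame"])
a=np.array([np.cos(.21),np.sin(.21),0])
c=np.array((593.3,-19.4,80)); print([fish(d,c+k*a).tolist() for k in(-58,0,58)])
```

```text
t 12.65 at [591.5 -19.7 151.8] rot [-3.141e+00 -3.000e-03 -2.932e+00] q [-0.03  0.43  0.06  1.21 -0.   -0.24]
(593.3, -19.4, 56, -2.93) -> [-0.004, -0.0, 0.191] [-0.0, -0.001, -0.001]
[[321.8, 134.6], [321.7, 212.4], [321.7, 277.6]]
```

View pics/w5.png

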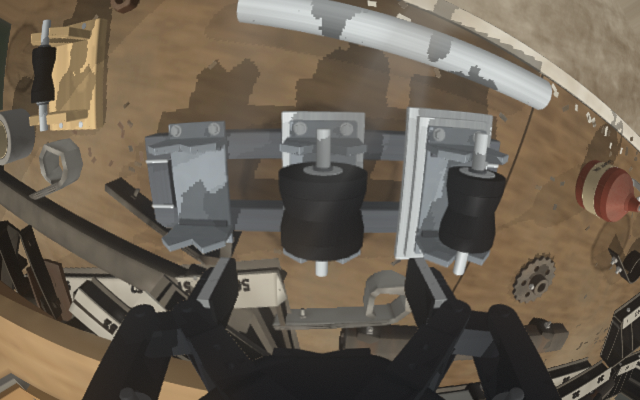

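>>> play_rows([
  [[-0.003, 0, 0.06, 0, 0, 0, 1], [-0.003, 0, 0.12, 0, 0, 0, 1], [-0.003, 0, 0.16, 0, 0, 0, 1], [-0.003, 0, 0.18, 0, 0, 0, 1], [-0.003, 0, 0.191, 0, 0, 0, 1], [-0.003, 0, 0.191, 0, 0, 0, -1], [-0.003, 0, 0.191, 0, 0, 0, -1], [-0.003, 0, 0.191, 0, 0, 0, -1], [-0.003, 0, 0.191, 0, 0, 0, -1], [-0.003, 0, 0.191, 0, 0, 0, -1], [-0.003, 0, 0.191, 0, 0, 0, -1]],
])

```text
clock: 13.8
eef_pos: [593.8, -19.0, 58.5]
eef_rot: [-3.14, -0.0, -2.931]
ft_force: [-3.3, -3.1, 8.1]
grip_width: 60.0
grip_force: 67.4
```

Run:
```python
from h import *
print(observe()["grip_width"],observe()["grip_force"])
z=observe()["eef_pos"][2]
L=(616.7,-131.6)
plan3((605,-80,z+50,-2.93),(*L,z+40,-2.93),(*L,z-9,-2.93))
```

```text
60.00699034814093 67.44351803557947
t 13.8 at [593.8 -19.   58.5] rot [-3.14  -0.    -2.931] q [-0.03  0.49 -0.09  0.99 -0.   -0.24]
(605, -80, np.float64(108.5104390742988), -2.93) -> [0.003, -0.124, -0.1] [-0.001, -0.0, -0.001]
(616.7, -131.6, np.float64(98.5104390742988), -2.93) -> [0.002, -0.23, -0.08] [-0.001, -0.0, -0.001]
(616.7, -131.6, np.float64(49.510439074298795), -2.93) -> [0.002, -0.23, 0.018] [-0.001, -0.0, -0.001]
```

>>> play_rows([
  [[0, 0, -0.04, 0, 0, 0, -1], [0, 0, -0.09, 0, 0, 0, -1], [0, 0, -0.12, 0, 0, 0, -1], [0, -0.05, -0.13, 0, 0, 0, -1], [0, -0.11, -0.13, 0, 0, 0, -1], [0, -0.17, -0.13, 0, 0, 0, -1], [0.002, -0.21, -0.12, 0, 0, 0, -1], [0.002, -0.23, -0.1, 0, 0, 0, -1], [0.002, -0.23, -0.08, 0, 0, 0, -1], [0.002, -0.23, -0.08, 0, 0, 0, -1], [0.002, -0.23, -0.08, 0, 0, 0, -1]],
])

```text
clock: 14.9
eef_pos: [616.0, -130.0, 96.7]
eef_rot: [3.141, -0.002, -2.93]
ft_force: [-0.1, 0.6, -3.2]
grip_width: 60.1
grip_force: 69.9
```

Run:
```python
from h import *
L=(616.7,-131.6)
print(observe()["grip_width"])
plan3((*L,49.5,-2.93))
d=cam("wrist"); cv2.imwrite("pics/w6.png",cv2.resize(d["frame"][60:400,120:520],None,fx=1.3,fy=1.3))
```

```text
60.06148463313569
t 14.9 at [ 616.  -130.    96.7] rot [ 3.141e+00 -2.000e-03 -2.930e+00] q [-0.21  0.53  0.09  1.13 -0.   -0.42]
(616.7, -131.6, 49.5, -2.93) -> [-0.001, -0.003, 0.094] [0.0, -0.001, 0.0]
```

View pics/w6.png

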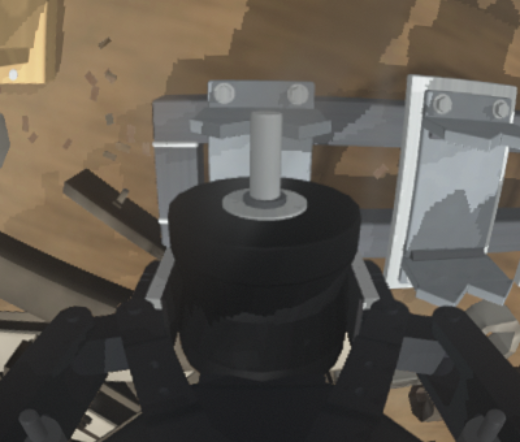

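>>> play_rows([
  [[-0.001, -0.003, 0.03, 0, 0, 0, -1], [-0.001, -0.003, 0.06, 0, 0, 0, -1], [-0.001, -0.003, 0.08, 0, 0, 0, -1], [-0.001, -0.003, 0.09, 0, 0, 0, -1], [-0.001, -0.003, 0.094, 0, 0, 0, -1], [-0.001, -0.003, 0.094, 0, 0, 0, -1], [-0.001, -0.003, 0.094, 0, 0, 0, 0.7], [-0.001, -0.003, 0.094, 0, 0, 0, 1], [-0.001, -0.003, 0.094, 0, 0, 0, 1], [-0.001, -0.003, 0.094, 0, 0, 0, 1], [-0.001, -0.003, 0.05, 0, 0, 0, 1], [-0.001, -0.003, -0.04, 0, 0, 0, 1], [-0.001, -0.003, -0.1, 0, 0, 0, 1], [-0.001, -0.003, -0.12, 0, 0, 0, 1], [-0.001, -0.003, -0.12, 0, 0, 0, 1]],
])

```text
clock: 16.45
eef_pos: [618.1, -132.7, 158.3]
eef_rot: [-3.14, 0.001, -2.931]
ft_force: [0.6, -0.3, -0.2]
grip_width: 85.6
grip_force: 0.0
```

Run:
```python
from h import *
plan3((566.5,91.7,160,-2.93),(566.5,91.7,67,-2.93))
d=cam("wrist"); cv2.imwrite("pics/w7.png",d["frame"])
a=np.array([np.cos(.21),np.sin(.21),0])
c=np.array((616,-131.6,71)); print([fish(d,c+k*a).tolist() for k in(-58,0,58)])
c=np.array((566.5,91.7,89)); print([fish(d,c+k*a).tolist() for k in(-58,0,58)])
```

```text
t 16.45 at [ 618.1 -132.7  158.3] rot [-3.140e+00  1.000e-03 -2.931e+00] q [-0.21  0.51  0.2   1.27 -0.   -0.42]
(566.5, 91.7, 160, -2.93) -> [0.007, 0.461, -0.004] [-0.001, 0.0, -0.001]
(566.5, 91.7, 67, -2.93) -> [0.007, 0.461, 0.182] [-0.001, 0.0, -0.001]
[[324.2, 126.8], [323.9, 200.5], [323.6, 263.8]]
[[578.7, 144.3], [567.3, 205.1], [552.1, 259.5]]
```

View pics/w7.png

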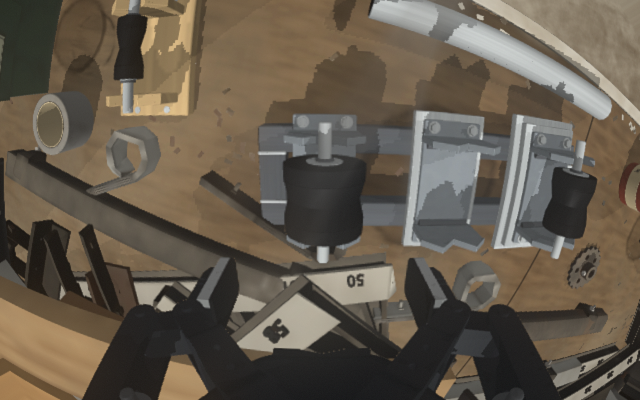

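>>> play_rows([
  [[0, 0.09, 0, 0, 0, 0, 1], [0, 0.18, 0, 0, 0, 0, 1], [0.004, 0.27, 0, 0, 0, 0, 1], [0.007, 0.36, 0, 0, 0, 0, 1], [0.007, 0.43, 0, 0, 0, 0, 1], [0.007, 0.461, 0, 0, 0, 0, 1], [0.007, 0.461, 0, 0, 0, 0, 1], [0.007, 0.461, 0, 0, 0, 0, 1], [0.007, 0.461, 0.06, 0, 0, 0, 1], [0.007, 0.461, 0.12, 0, 0, 0, 1], [0.007, 0.461, 0.16, 0, 0, 0, 1], [0.007, 0.461, 0.175, 0, 0, 0, 1], [0.007, 0.461, 0.182, 0, 0, 0, 1], [0.007, 0.461, 0.182, 0, 0, 0, -1], [0.007, 0.461, 0.182, 0, 0, 0, -1], [0.007, 0.461, 0.182, 0, 0, 0, -1], [0.007, 0.461, 0.182, 0, 0, 0, -1], [0.007, 0.461, 0.182, 0, 0, 0, -1], [0.007, 0.461, 0.182, 0, 0, 0, -1], [0.007, 0.461, 0.182, 0, 0, 0, -1]],
])

```text
clock: 18.5
eef_pos: [566.3, 92.7, 67.2]
eef_rot: [3.141, 0.001, -2.931]
ft_force: [-2.5, 2.4, 8.1]
grip_width: 42.4
grip_force: 58.2
```

Run:
```python
from h import *
z=observe()["eef_pos"][2]
plan3((592,-19.5,z+45,-2.93))
```

```text
t 18.5 at [566.3  92.7  67.2] rot [ 3.141e+00  1.000e-03 -2.931e+00] q [ 0.16  0.44 -0.14  0.99  0.   -0.05]
(592, -19.5, np.float64(112.23524813052238), -2.93) -> [-0.003, -0.23, -0.09] [0.0, 0.0, -0.0]
```

>>> play_rows([
  [[0, 0, -0.04, 0, 0, 0, -1], [0, 0, -0.09, 0, 0, 0, -1], [0, 0, -0.12, 0, 0, 0, -1], [0, -0.05, -0.13, 0, 0, 0, -1], [0, -0.11, -0.13, 0, 0, 0, -1], [0, -0.17, -0.13, 0, 0, 0, -1], [-0.003, -0.21, -0.12, 0, 0, 0, -1], [-0.003, -0.23, -0.1, 0, 0, 0, -1], [-0.003, -0.23, -0.08, 0, 0, 0, -1], [-0.003, -0.23, -0.06, 0, 0, 0, -1], [-0.003, -0.23, -0.06, 0, 0, 0, -1], [-0.003, -0.23, -0.06, 0, 0, 0, -1]],
])

```text
clock: 19.7
eef_pos: [590.7, -19.1, 95.7]
eef_rot: [3.142, -0.002, -2.93]
ft_force: [0.1, -0.1, -3.0]
grip_width: 41.7
grip_force: 59.9
```

Run:
```python
from h import *
print(observe()["grip_width"])
plan3((592.3,-19.5,58,-2.93))
```

```text
41.734007836345505
t 19.7 at [590.7 -19.1  95.7] rot [ 3.142e+00 -2.000e-03 -2.930e+00] q [-0.03  0.46 -0.04  1.08 -0.   -0.24]
(592.3, -19.5, 58, -2.93) -> [-0.003, -0.001, 0.075] [0.0, -0.001, 0.0]
```

>>> play_rows([
  [[-0.003, -0.001, 0.03, 0, 0, 0, -1], [-0.003, -0.001, 0.05, 0, 0, 0, -1], [-0.003, -0.001, 0.065, 0, 0, 0, -1], [-0.003, -0.001, 0.072, 0, 0, 0, -1], [-0.003, -0.001, 0.075, 0, 0, 0, -1], [-0.003, -0.001, 0.075, 0, 0, 0, -1], [-0.003, -0.001, 0.075, 0, 0, 0, 0.5], [-0.003, -0.001, 0.075, 0, 0, 0, 1], [-0.003, -0.001, 0.075, 0, 0, 0, 1], [-0.003, -0.001, 0.075, 0, 0, 0, 1], [-0.003, -0.001, 0.04, 0, 0, 0, 1], [-0.003, -0.001, -0.04, 0, 0, 0, 1], [-0.003, -0.001, -0.1, 0, 0, 0, 1], [-0.003, -0.001, -0.13, 0, 0, 0, 1], [-0.003, -0.001, -0.13, 0, 0, 0, 1], [-0.003, -0.001, -0.13, 0, 0, 0, 1]],
])

```text
clock: 21.3
eef_pos: [592.6, -20.2, 160.5]
eef_rot: [-3.141, -0.002, -2.931]
ft_force: [-0.3, -0.4, -1.2]
grip_width: 85.6
grip_force: 0.0
```

Run:
```python
from h import *
plan3((522,-325,150,.115-np.pi),(522,-325,39.5,.115-np.pi))
d=cam("wrist"); cv2.imwrite("pics/w8.png",d["frame"])
g=cv2.cvtColor(d["frame"],cv2.COLOR_BGR2GRAY)
a=np.array([np.cos(.21),np.sin(.21),0]); 
for c in((592.3,-19.5,80),(616,-131.6,71)): print([fish(d,np.array(c)+k*a).tolist() for k in(-58,0,58)])
print(g[100:290:4,322].tolist())
```

```text
t 21.3 at [592.6 -20.2 160.5] rot [-3.141e+00 -2.000e-03 -2.931e+00] q [-0.03  0.43  0.08  1.23 -0.   -0.24]
(522, -325, 150, -3.026592653589793) -> [0.266, -0.567, 0.021] [-0.0, -0.001, 0.048]
(522, -325, 39.5, -3.026592653589793) -> [0.265, -0.567, 0.242] [-0.0, -0.001, 0.048]
[[323.0, 130.1], [322.8, 205.7], [322.6, 269.8]]
[[180.6, 133.2], [188.1, 201.2], [198.1, 260.5]]
[78, 68, 71, 149, 150, 110, 111, 190, 188, 187, 186, 184, 128, 129, 129, 127, 87, 116, 68, 73, 72, 72, 71, 73, 72, 72, 71, 69, 64, 62, 61, 59, 57, 55, 57, 57, 58, 178, 207, 206, 207, 207, 209, 119, 114, 117, 121, 119]
```

>>> play_rows([
  [[0.04, -0.09, 0, 0, 0, 0.01, 1], [0.08, -0.18, 0, 0, 0, 0.02, 1], [0.12, -0.27, 0, 0, 0, 0.03, 1], [0.17, -0.36, 0, 0, 0, 0.04, 1], [0.21, -0.45, 0, 0, 0, 0.048, 1], [0.25, -0.53, 0, 0, 0, 0.048, 1], [0.265, -0.567, 0.02, 0, 0, 0.048, 1], [0.265, -0.567, 0.06, 0, 0, 0.048, 1], [0.265, -0.567, 0.1, 0, 0, 0.048, 1], [0.265, -0.567, 0.16, 0, 0, 0.048, 1], [0.265, -0.567, 0.21, 0, 0, 0.048, 1], [0.265, -0.567, 0.235, 0, 0, 0.048, 1], [0.265, -0.567, 0.24, 0, 0, 0.048, 1], [0.265, -0.567, 0.24, 0, 0, 0.048, -1], [0.265, -0.567, 0.24, 0, 0, 0.048, -1], [0.265, -0.567, 0.24, 0, 0, 0.048, -1], [0.265, -0.567, 0.24, 0, 0, 0.048, -1], [0.265, -0.567, 0.24, 0, 0, 0.048, -1], [0.265, -0.567, 0.24, 0, 0, 0.048, -1], [0.265, -0.567, 0.24, 0, 0, 0.048, -1]],
])

```text
clock: 23.35
eef_pos: [522.4, -323.6, 42.0]
eef_rot: [3.14, -0.001, -3.026]
ft_force: [-3.2, 13.1, 11.4]
grip_width: 23.4
grip_force: 60.2
```

Run:
```python
from h import *
print(observe()["grip_width"],observe()["grip_force"])
plan3((522,-325,140,.115-np.pi),(566.5,91.7,160,-2.93))
```

```text
23.427459524368725 60.19143624231219
t 23.35 at [ 522.4 -323.6   42. ] rot [ 3.140e+00 -1.000e-03 -3.026e+00] q [-0.56  0.54 -0.04  0.99  0.   -0.67]
(522, -325, 140, -3.026592653589793) -> [0.001, -0.002, -0.196] [0.001, -0.0, 0.0]
(566.5, 91.7, 160, -2.93) -> [-0.183, 0.815, -0.234] [0.001, -0.0, -0.048]
```

>>> play_rows([
  [[0, 0, -0.05, 0, 0, 0, -1], [0, 0, -0.12, 0, 0, 0, -1], [0, 0, -0.18, 0, 0, 0, -1], [0, 0.04, -0.22, 0, 0, 0, -1], [-0.02, 0.1, -0.234, 0, 0, -0.01, -1], [-0.04, 0.18, -0.234, 0, 0, -0.02, -1], [-0.06, 0.27, -0.234, 0, 0, -0.03, -1], [-0.08, 0.36, -0.234, 0, 0, -0.04, -1], [-0.1, 0.45, -0.234, 0, 0, -0.048, -1], [-0.12, 0.54, -0.234, 0, 0, -0.048, -1], [-0.14, 0.63, -0.234, 0, 0, -0.048, -1], [-0.16, 0.71, -0.234, 0, 0, -0.048, -1], [-0.175, 0.78, -0.234, 0, 0, -0.048, -1], [-0.183, 0.815, -0.22, 0, 0, -0.048, -1], [-0.183, 0.815, -0.18, 0, 0, -0.048, -1], [-0.183, 0.815, -0.14, 0, 0, -0.048, -1], [-0.183, 0.815, -0.14, 0, 0, -0.048, -1], [-0.183, 0.815, -0.14, 0, 0, -0.048, -1]],
])

```text
clock: 25.15
eef_pos: [566.5, 90.1, 111.5]
eef_rot: [-3.141, -0.002, -2.931]
ft_force: [0.5, 0.0, -1.2]
grip_width: 23.6
grip_force: 63.3
```

Run:
```python
from h import *
print(observe()["grip_width"])
plan3((566.5,91.2,70.5,-2.93))
```

```text
23.593304172473562
t 25.15 at [566.5  90.1 111.5] rot [-3.141e+00 -2.000e-03 -2.931e+00] q [ 0.16  0.41 -0.07  1.09 -0.   -0.05]
(566.5, 91.2, 70.5, -2.93) -> [-0.001, 0.002, 0.082] [-0.0, -0.001, -0.001]
```

>>> play_rows([
  [[0, 0.002, 0.03, 0, 0, 0, -1], [0, 0.002, 0.055, 0, 0, 0, -1], [0, 0.002, 0.07, 0, 0, 0, -1], [0, 0.002, 0.078, 0, 0, 0, -1], [0, 0.002, 0.082, 0, 0, 0, -1], [0, 0.002, 0.082, 0, 0, 0, -1], [0, 0.002, 0.082, 0, 0, 0, 0], [0, 0.002, 0.082, 0, 0, 0, 0], [0, 0.002, 0.082, 0, 0, 0, 0], [0, 0.002, 0.082, 0, 0, 0, 0.3], [0, 0.002, 0.05, 0, 0, 0, 0.3], [0, 0.002, -0.03, 0, 0, 0, 0.5], [0, 0.002, -0.1, 0, 0, 0, 1], [0, 0.002, -0.16, 0, 0, 0, 1], [0, 0.002, -0.18, 0, 0, 0, 1], [0, 0.002, -0.18, 0, 0, 0, 1], [0, 0.002, -0.18, 0, 0, 0, 1]],
])

```text
clock: 26.85
eef_pos: [566.2, 91.1, 199.7]
eef_rot: [-3.141, -0.003, -2.931]
ft_force: [-0.8, 0.5, -0.5]
grip_width: 85.4
grip_force: 0.0
```

Run:
```python
from h import *
d=cam("wrist"); cv2.imwrite("pics/w9.png",d["frame"])
g=cv2.cvtColor(d["frame"],cv2.COLOR_BGR2GRAY)
a=np.array([np.cos(.21),np.sin(.21),0]); 
for c in((566.5,91.2,89),(592.3,-19.5,80),(616,-131.6,71)): print([fish(d,np.array(c)+k*a).tolist() for k in(-58,0,58)])
print(g[110:280:4,322].tolist())
# pipe ends
for s,z in(((438,187),17),((438,-126),17)): print("pipe",fish(d,(*s,z)))
t=cam("top"); P=pts(t)
print(t["depth"][235,240:380:6])
Q=P[225:243,250:368].reshape(-1,3); q=Q[(Q[:,2]>25)&(Q[:,2]<45)]
print(np.polyfit(q[:,1],q[:,0],1),q[:,1].min(),q[:,1].max(),q[:,2].max())
plan3((438,28,150,1.56))
```

```text
[[321.9, 126.9], [321.8, 194.2], [321.7, 253.3]]
[[195.1, 132.1], [201.0, 193.5], [208.9, 248.3]]
[[104.7, 138.7], [112.6, 191.2], [123.2, 239.3]]
[145, 146, 148, 109, 182, 180, 180, 179, 178, 178, 175, 125, 88, 76, 77, 78, 77, 79, 79, 80, 79, 76, 74, 74, 74, 74, 69, 70, 70, 77, 197, 199, 199, 202, 202, 202, 116, 110, 109, 105, 106, 108, 109]
pipe [434.1  80.3]
pipe [157.4  31. ]
[ 286.02844  284.98196  285.66635  284.64764  284.1283   285.8135
  286.6837   287.90695  289.30936  290.3682   295.6657   297.56314
  302.90436  309.398    307.74878  974.77014  974.4232   977.5742
  976.6469   975.47504  977.2557  1007.44006 1006.8401  1004.8467 ]
[3.61719978e-02 4.42659463e+02] -124.29249419620665 -9.262098161141314 36.844009752021634
t 26.95 at [565.8  91.1 199.3] rot [-3.141 -0.004 -2.931] q [ 0.16  0.38  0.11  1.3  -0.   -0.05]
(438, 28, 150, 1.56) -> [0.276, -0.07, 0.1] [-0.002, -0.001, 0.896]
```

View pics/w9.png

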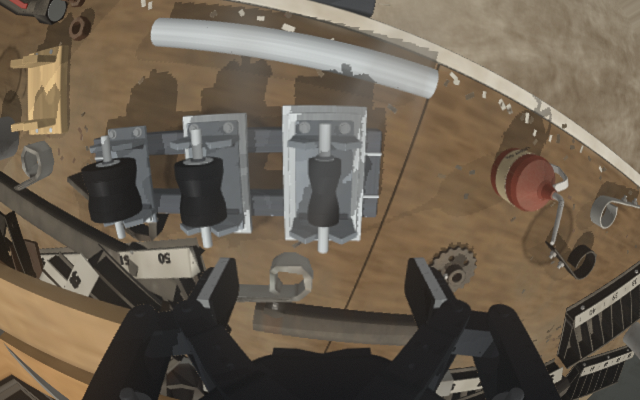

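Run:
```python
from h import *
t=cam("top"); print(ray(t,304,211,40),ray(t,275,217,40))
plan3((441,29.5,120,1.559),(441,29.5,8,1.559))
```

```text
[500.80693124  38.42252227  40.        ] [485.58153286 116.45479424  40.        ]
t 27.0 at [565.9  91.1 199.5] rot [-3.142 -0.004 -2.931] q [ 0.16  0.38  0.11  1.3  -0.   -0.05]
(441, 29.5, 120, 1.559) -> [0.269, -0.068, 0.16] [-0.002, -0.001, 0.897]
(441, 29.5, 8, 1.559) -> [0.269, -0.068, 0.384] [-0.002, -0.001, 0.897]
```

>>> play_rows([
  [[0.05, -0.01, 0, 0, 0, 0.07, 0.2], [0.1, -0.02, 0, 0, 0, 0.14, 0.2], [0.15, -0.04, 0, 0, 0, 0.21, 0.2], [0.2, -0.05, 0, 0, 0, 0.28, 0.2], [0.25, -0.06, 0.04, 0, 0, 0.35, 0.2], [0.269, -0.068, 0.08, 0, 0, 0.42, 0.2], [0.269, -0.068, 0.12, 0, 0, 0.49, 0.2], [0.269, -0.068, 0.16, 0, 0, 0.56, 0.2], [0.269, -0.068, 0.16, 0, 0, 0.63, 0.2], [0.269, -0.068, 0.16, 0, 0, 0.7, 0.2], [0.269, -0.068, 0.16, 0, 0, 0.77, 0.2], [0.269, -0.068, 0.16, 0, 0, 0.84, 0.2], [0.269, -0.068, 0.16, 0, 0, 0.897, 0.2], [0.269, -0.068, 0.16, 0, 0, 0.897, 0.2], [0.269, -0.068, 0.16, 0, 0, 0.897, 0.2], [0.269, -0.068, 0.16, 0, 0, 0.897, 0.2]],
])

```text
clock: 28.6
eef_pos: [441.8, 29.8, 120.8]
eef_rot: [-3.14, 0.001, 1.561]
ft_force: [-1.2, 0.8, -0.5]
grip_width: 51.2
grip_force: 0.0
```

Run:
```python
from h import *
print(observe()["grip_width"])
plan3((441,29.5,8,1.559))
d=cam("wrist"); g=cv2.cvtColor(d["frame"],cv2.COLOR_BGR2GRAY); cv2.imwrite("pics/w10.png",d["frame"])
for y in(-60,29.5,80,184.5): print(y,fish(d,(441-.0115*(y-29.5)*-1-17,y,17)),fish(d,(441+.0115*(y-29.5)+17,y,17)))
for r in (60,110,160,200): print(r,g[r,260:390:4].tolist())
print(g[0:100:4,321].tolist())
```

```text
51.16126668374499
t 28.6 at [441.8  29.8 120.8] rot [-3.140e+00  1.000e-03  1.561e+00] q [ 0.07  0.15 -0.4   1.03 -0.    1.65]
(441, 29.5, 8, 1.559) -> [-0.0, -0.001, 0.226] [-0.001, 0.0, 0.001]
-60 [301.6 285.4] [336.8 285.2]
29.5 [299.  197.6] [339.3 197.3]
80 [297.9 138.1] [340.4 137.6]
184.5 [297.6   9.8] [341.2   9.3]
60 [169, 171, 164, 121, 119, 71, 74, 74, 73, 75, 112, 123, 143, 159, 168, 183, 189, 182, 185, 172, 133, 81, 84, 87, 86, 86, 95, 96, 79, 83, 82, 80, 78]
110 [165, 166, 169, 129, 79, 77, 75, 75, 76, 75, 115, 130, 148, 161, 172, 186, 189, 183, 183, 169, 89, 86, 85, 85, 83, 87, 88, 88, 86, 85, 90, 124, 123]
160 [162, 163, 166, 141, 92, 90, 82, 81, 80, 79, 115, 128, 146, 156, 165, 175, 173, 174, 174, 161, 109, 102, 88, 87, 87, 82, 78, 75, 72, 72, 73, 70, 74]
200 [170, 168, 173, 134, 89, 83, 86, 107, 172, 153, 118, 128, 147, 157, 168, 179, 177, 178, 176, 166, 99, 98, 95, 90, 94, 95, 97, 98, 97, 94, 99, 95, 96]
[82, 180, 181, 180, 181, 180, 181, 182, 183, 183, 183, 184, 185, 185, 187, 187, 188, 189, 189, 191, 190, 190, 191, 190, 190]
```

>>> play_rows([
  [[0, 0, 0.07, 0, 0, 0, 0.2], [0, 0, 0.14, 0, 0, 0, 0.2], [0, 0, 0.19, 0, 0, 0, 0.2], [0, 0, 0.215, 0, 0, 0, 0.2], [0, 0, 0.225, 0, 0, 0, 0.2], [0, 0, 0.225, 0, 0, 0, 0.2], [0, 0, 0.225, 0, 0, 0, -1], [0, 0, 0.225, 0, 0, 0, -1], [0, 0, 0.225, 0, 0, 0, -1], [0, 0, 0.225, 0, 0, 0, -1], [0, 0, 0.225, 0, 0, 0, -1], [0, 0, 0.225, 0, 0, 0, -1]],
])

```text
clock: 29.85
eef_pos: [442.3, 29.8, 9.6]
eef_rot: [-3.141, 0.0, 1.559]
ft_force: [-2.1, -0.7, 5.9]
grip_width: 32.1
grip_force: 58.9
```

Run:
```python
from h import *
print(observe()["grip_width"],observe()["grip_force"])
plan3((441,29.5,180,1.559),(592,-19.5,180,1.79))
```

```text
32.085670818557155 58.94999027252197
t 29.85 at [442.3  29.8   9.6] rot [-3.141  0.     1.559] q [ 0.07  0.27 -0.56  0.74 -0.    1.65]
(441, 29.5, 180, 1.559) -> [-0.001, -0.003, -0.341] [-0.0, 0.0, -0.0]
(592, -19.5, 180, 1.79) -> [-0.095, 0.301, -0.341] [-0.0, 0.0, -0.116]
```

>>> play_rows([
  [[0, 0, -0.02, 0, 0, 0, -1], [0, 0, -0.06, 0, 0, 0, -1], [0, 0, -0.11, 0, 0, 0, -1], [0, 0, -0.16, 0, 0, 0, -1], [0, 0, -0.22, 0, 0, 0, -1], [0, 0, -0.28, 0, 0, 0, -1], [0, 0, -0.32, 0, 0, 0, -1], [0, 0, -0.341, 0, 0, 0, -1], [-0.01, 0.04, -0.341, 0, 0, -0.015, -1], [-0.03, 0.09, -0.341, 0, 0, -0.035, -1], [-0.05, 0.15, -0.341, 0, 0, -0.055, -1], [-0.065, 0.2, -0.341, 0, 0, -0.075, -1], [-0.08, 0.25, -0.341, 0, 0, -0.095, -1], [-0.09, 0.28, -0.341, 0, 0, -0.108, -1], [-0.095, 0.301, -0.341, 0, 0, -0.116, -1], [-0.095, 0.301, -0.341, 0, 0, -0.116, -1], [-0.095, 0.301, -0.341, 0, 0, -0.116, -1], [-0.095, 0.301, -0.341, 0, 0, -0.116, -1]],
])

```text
clock: 31.65
eef_pos: [591.3, -19.4, 179.0]
eef_rot: [-3.14, 0.0, 1.79]
ft_force: [-0.5, 1.0, -3.4]
grip_width: 32.3
grip_force: 60.7
```

Run:
```python
from h import *
o=observe();print(o["grip_width"],o["ft_force"].round(1),o["moment"].round(2))
plan3((592,-19.5,109.5,1.79))
P=pts(cam("scene")).reshape(-1,3)
# pipe pts: within 30mm of expected axis
c=o["eef_pos"]+[0,0,7.5]; u=np.array([np.cos(1.79),np.sin(1.79),0])
r=P-c; s=r@u; e=r-np.outer(s,u); m=(np.linalg.norm(e,axis=1)<26)&(abs(s)<190)&(abs(s)>45)
print(m.sum(),s[m].min(),s[m].max(),np.polyfit(s[m],e[m][:,2],1))
```

```text
32.27686005751177 [-0.5  1.  -3.4] [-0.01  0.02  0.02]
t 31.65 at [591.3 -19.4 179. ] rot [-3.14  0.    1.79] q [-0.03  0.42  0.12  1.27 -0.    1.32]
(592, -19.5, 109.5, 1.79) -> [-0.001, 0.002, 0.139] [-0.001, 0.0, 0.0]
949 -158.86004505077955 154.01141733288523 [2.56579060e-03 5.08357971e+00]
```

>>> play_rows([
  [[-0.001, 0.002, 0.04, 0, 0, 0, -1], [-0.001, 0.002, 0.08, 0, 0, 0, -1], [-0.001, 0.002, 0.105, 0, 0, 0, -1], [-0.001, 0.002, 0.12, 0, 0, 0, -1], [-0.001, 0.002, 0.13, 0, 0, 0, -1], [-0.001, 0.002, 0.136, 0, 0, 0, -1], [-0.001, 0.002, 0.136, 0, 0, 0, -1], [-0.001, 0.002, 0.136, 0, 0, 0, -1]],
])

```text
clock: 32.5
eef_pos: [593.2, -19.9, 111.4]
eef_rot: [-3.141, 0.0, 1.79]
ft_force: [0.2, -0.2, -3.2]
grip_width: 31.6
grip_force: 60.8
```

Run:
```python
from h import *
o=observe();print(o["grip_width"],o["ft_force"].round(1),o["moment"].round(2))
plan3((592,-19.5,109.5,1.79))
```

```text
31.64176515880021 [ 0.2 -0.2 -3.2] [ 0.05 -0.02 -0.02]
t 32.5 at [593.2 -19.9 111.4] rot [-3.141  0.     1.79 ] q [-0.03  0.45 -0.01  1.11 -0.    1.32]
(592, -19.5, 109.5, 1.79) -> [0.001, -0.002, 0.004] [-0.0, 0.0, 0.0]
```

>>> play_rows([
  [[0.001, -0.001, 0.002, 0, 0, 0, -1], [0.001, -0.001, 0.003, 0, 0, 0, -1], [0.001, -0.001, 0.004, 0, 0, 0, -1], [0.001, -0.001, 0.005, 0, 0, 0, -1], [0.001, -0.001, 0.005, 0, 0, 0, -1]],
])

```text
clock: 33.0
eef_pos: [593.0, -19.6, 110.0]
eef_rot: [3.141, 0.001, 1.79]
ft_force: [-5.3, 0.4, 15.5]
grip_width: 31.6
grip_force: 62.9
```

>>> play_rows([
  [[0, 0, -0.001, 0, 0, 0, -0.1], [0, 0, -0.002, 0, 0, 0, 0], [0, 0, -0.002, 0, 0, 0, 0.2], [0, 0, -0.002, 0, 0, 0, 0.3], [0, 0, -0.002, 0, 0, 0, 0.3], [0, 0, -0.002, 0, 0, 0, 0.3], [0, 0, -0.03, 0, 0, 0, 0.3], [0, 0, -0.08, 0, 0, 0, 0.3], [0, 0, -0.16, 0, 0, 0, 0.3], [0, 0, -0.22, 0, 0, 0, 0.3], [0, 0, -0.25, 0, 0, 0, 0.3], [0, 0, -0.25, 0, 0, 0, 0.3]],
])

```text
clock: 34.2
eef_pos: [593.6, -19.5, 235.6]
eef_rot: [3.14, 0.001, 1.79]
ft_force: [-0.3, 0.5, -0.1]
grip_width: 55.6
grip_force: 0.0
```

Run:
```python
from h import *
plan3((440,-19,240,1.79))
t=cam("top"); s=cam("scene"); w=cam("wrist")
im=np.vstack([np.hstack([cv2.resize(t["frame"][130:260,190:450],(400,200)),cv2.resize(s["frame"][140:290,220:520],(400,200))]),cv2.resize(w["frame"],(800,500))[:390]])
cv2.imwrite("pics/f.png",im); print(im.shape)
P=pts(s).reshape(-1,3); u=np.array([np.cos(1.79),np.sin(1.79),0]); c=np.array([592,-19.5,117])
r=P-c; k=r@u; e=r-np.outer(k,u); m=(np.linalg.norm(e,axis=1)<24)&(abs(k)<190)&(e[:,2]>0)
print(m.sum(),k[m].min(),k[m].max(),np.polyfit(k[m],e[m][:,2],1),np.polyfit(k[m],e[m][:,0],1),e[m][:,2].max())
```

```text
t 34.2 at [593.6 -19.5 235.6] rot [3.14e+00 1.00e-03 1.79e+00] q [-0.03  0.41  0.25  1.41 -0.    1.32]
(440, -19, 240, 1.79) -> [0.068, -0.3, -0.01] [0.001, 0.001, 0.0]
(590, 800, 3)
874 -157.94813619967067 153.2885735319244 [1.56018030e-03 1.03553766e+01] [-4.25579681e-03 -1.34804578e+01] 18.273453355610684
```

View pics/f.png

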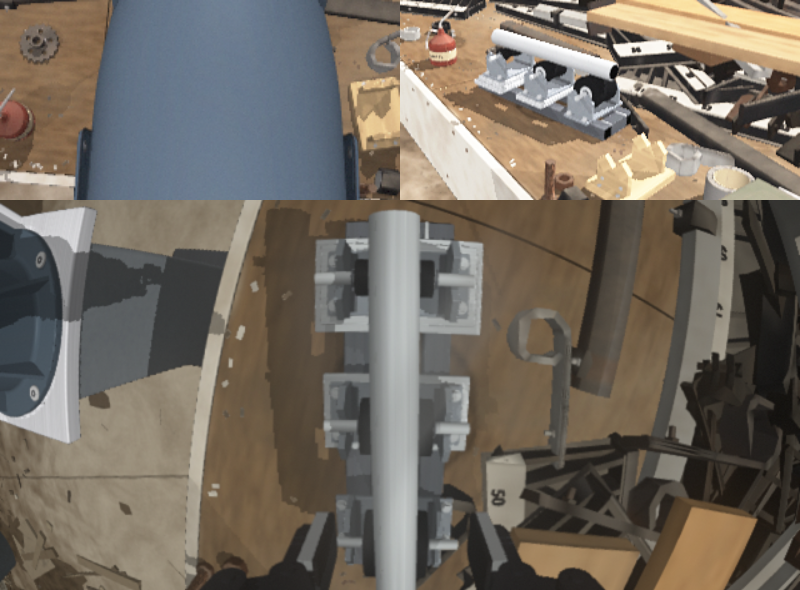

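The pipe lies level in all three grooves (slope 0.0016). It reaches about 40 mm past both outer rollers, the oil can is still standing, and the arm is clear.

```bash
python3 -c "
from rig import *
print(sign_off())"
```

```text
the job is handed in; nothing more can be done
None
```

I put the rollers on their correct stands and laid the pipe level across all three, reaching past both outer rollers. The oil can is still standing. I handed the job in at about 34 s of the allowed 109 s, but sign-off gave no verdict.

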